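# Fold and tuck the key flap

## Robot

A 7-joint arm with a two-finger parallel gripper is mounted at the origin on the work surface. World frame = base frame: x ahead of the robot, y to its left, z up, the work surface at z = 0. Lengths are in m, angles in rad, forces in N, time in s.
With the tool pointing down it reaches from about 0.4 to 0.85 m from the base axis. Payload 6.9 kg.
Tool frame: the origin (TCP) lies between the finger pads; the fingertips stand 19 mm ahead of it and the grasp point (between the pads) is the TCP; z points along the fingers, y is the line along which they close (so a half turn about z gives the same grasp; the last joint's range is limited). The gripper opens to 85 mm and grips with 20 to 120 N. Pads are 22 mm wide; open, the fingers measure 114 mm over their backs; the gripper's body (76 mm by 85 mm) begins 54 mm behind the grasp point. The pads swing forward as they close: fully open they stand 13 mm farther back than shut.
Start: joints at [-1.196, 0.507, -0.238, 1.5, 0.126, 1.149, -0.155], TCP at [0.167, 0.602, 0.25] pointing down, gripper open.
Joint ranges: [-3.08, 3.08], [-0.24, 2.05], [-1.43, 1.35], [0, 2.5], [-1.52, 4.66], [0.17, 1.96], [-2.89, 2.89]. Speed limits (rad/s): [2.39, 2.39, 3.14, 3.14, 3.14, 3.14, 3.14].

## Interface

Orientations are given as a rotation vector (axis times angle).
In Python, from bench import r gives the robot as it stands. Calls block until the motion is done:
- r.move_ptp(position, orientation): joint-space move of the TCP to a pose.
- r.move_l(position, orientation=None, speed=0.15, guard=None): straight line of the TCP; orientation=None keeps the orientation; speed is the mean speed in m/s. With guard (N) it stops when the force on the tool has changed by that much, and returns True; else False.
- r.movej(angles): joint-space move.
- r.ungrasp() and r.close_gripper(): open the fingers fully, or close them until they stop; the grip force is fixed at half the most.
- r.pause(seconds).
- r.solve_ik(position, orientation): joint angles nearest the present ones, or None.
- r.camera(name): name is "side" or "top"; returns a dict with "frame" (384x512x3 uint8, blue, green, red), "z_map" (384x512 float32, m along the optical axis (not along the pixel's ray), 0 where there is no reading), "vfov" (degrees; the focal length in pixels is half the picture's height over the tangent of half this angle, whatever the lens; pixels are square), "cx", "cy" (the principal point, pixels), "origin" and "attitude" of the camera in the world. Camera axes: x right, y up, looking along -z (the intrinsics and any distortion apply to the point x, -y, -z); pixel columns grow to the right and rows downward; lengths in m; the calibration is good to about 2 mm. A picture is of the moment at which its call begins.
A pose or a line that the arm cannot do raises r.MotionError and nothing moves.
- r.hand_in(): hands the job in; it is judged then, once.
Trained networks look in a picture, given as the dict that the camera call returned (one of the last four; its "shot" number tells which), for a name from the list of things; names that differ only in an ending like _2 or _b are one class to them, and where a whole thing is asked for, a point or a joint stands for the part that bears it (a point fixed in the world has none). Each returns a list of dicts, best first, with "confidence" (0 to 1); they miss things now and then, are a little off and sometimes report something else, mostly with a low value. They report only what shows in the picture. A call takes as long as a camera call.
- r.search_frame(picture, target): "uv" ([column, row] in pixels, amid what is visible of it).
- r.spot_point(picture, target): "uv" ([column, row] in pixels: a listed point, or the origin of a listed thing).
Readings, each from a call of its own:
- r.current_time(): time.
- r.current_joint_positions(): joint angles.
- r.current_joint_velocities(): joint speeds.
- r.current_joint_torque(): joint torques, N m.
- r.current_tool_pos(): TCP position.
- r.current_orientation(): TCP orientation.
- r.current_force(): force on the tool from outside, world axes, zero at the start.
- r.current_wrist_torque(): the same for the moment, N m.
- r.current_width(): finger opening in m.
- r.current_finger_force(): force on a finger pad.
Only numpy, scipy, OpenCV 4.12 (cv2) and the standard library are available. Lean on these libraries where they do the work, as an engineer would, in place of code of your own. Each camera call takes 0.05 s, during which the arm holds its last target. There are 200 camera calls.

## Task

Close the key well: with your fingertips, push the yellow flap over until it lies level above the brass hooks and, keeping it down, push its black thumb step towards the dark steel lip until the flap's edge is tucked well beneath the lip, nearly to the end of its slide, so that it stays shut by itself when you take your fingers away. Push gently, gripping and forcing nothing, and leave the fobs, padlock, tag, token and mug where they are.

Things in the scene. Friction and masses are not known exactly. Their poses are not given: they have to be found in the camera images.
- shelf: Brushed steel shelf fixed on the table, 220 x 420 mm, top face 30 mm above the table; origin at the centre of its underside. x points from the flap's hinge (robot side) to the lip, y along the shelf, z up. In its middle an open key well 140 mm wide in y, walls 42 mm above the shelf top, with a row of brass hooks. Four small loose things stand at its ends, over 100 mm from the middle in y.
- flap (a joint): Angle of the yellow flap (rad): 0 = level over the hooks, grows as it opens; 1.57 = upright; limits -0.10, 1.7. A 4 mm plate 120 mm wide in y, from 4 to 110 mm from the hinge line, its outer face towards the robot when open, up when folded. A soft spring holds it open near 1.35; when level it pushes up with 1 to 3 N at the thumb step, so untucked it springs up again when let go.
- tuck_slide (a joint): How far the flap with its hinge is slid along shelf +x towards the lip (m), 0 to 0.036. Sliding takes about 4 N; it stays where left. At 0 the swinging free edge clears the lip's nose by 7 mm; near 0.019 the folded flap's edge comes under the lip's level part, at 0.036 it is 17 mm under. Slid on before it is folded down, the flap would land on the lip's top.
- hinge_mid (a point): Middle of the hinge line, 85 mm above the table, at mid-thickness of the flap; it moves with the slide. Axes as the shelf's: x from the hinge towards the lip, z up.
- thumb_foot (a point): On the flap's outer face, mid-width, at the foot of the black thumb step: a wedge 70 mm wide in y with a square 10 mm high face towards the hinge, sloping down towards the free edge. The point is 70 mm from the hinge line, 2 mm outside mid-thickness. x along the flap from hinge to free edge, z out of its outer face; turns with the flap.
- free_edge (a point): Middle of the flap's free edge, 110 mm from the hinge line, at mid-thickness. Axes as thumb_foot's.
- lip_edge (a point): Front middle of the level underside of the dark steel retaining lip, 93 mm above the table. Lip fixed to the shelf, 130 mm wide in y, 4 mm thick, 30 mm deep from here in shelf +x; its nose flares up and forward by 9 mm to about 100 mm above the table. The underside is 6 mm above the outer face of a level flap; the flap's plate strikes the lip.
- fob: Loose red plastic key fob, about 52 x 26 x 8 mm, lying on the shelf; origin at its underside. Leave alone.
- padlock: Loose chrome padlock, 20 x 42 mm and 64 mm high, standing on the shelf; origin at the centre of its underside. Leave alone.
- tag: Loose blue acrylic tag disc, 40 mm across, 5 mm thick, on the shelf; origin at the centre of its underside. Leave alone.
- token: Loose squat grey resin return token, 38 mm across, 20 mm high, on the shelf; origin at the centre of its underside. Leave alone.
- spare_fob: Loose green plastic key fob, about 52 x 26 x 8 mm, on the table to the left of the shelf; origin at its underside. Leave alone.
- mug: Loose blue mug, 80 mm across, 90 mm high, on the table to the right of the shelf; origin at the centre of its underside. Leave alone.

How it is judged:
On the way, in this order (a step that is already met when the one before it is completed fails the run):
1. the flap is folded down level, not yet slid beneath the lip (value of joint flap below 0.15 rad and value of joint tuck_slide below 0.017 m), for 0.05 s.
2. the folded flap is slid with its edge beneath the lip (value of joint flap below 0.12 rad and value of joint tuck_slide above 0.027 m), for 0.1 s.
At the end, for the whole second after the job is handed in: The flap stays folded (angle below 0.12 rad) at rest, slid at least 27 mm towards the lip so that its edge is at least 8 mm beneath it, and every loose thing is within 20 mm of where it was (all of step 2 and velocity of joint flap between -0.05 and 0.05 rad/s and distance of each of fob, padlock, tag, token, spare_fob, mug from where it was at the start of the episode below 0.02 m); the robot touches nothing.
It fails at once if a loose thing is shoved, lifted or carried (distance of any of fob, padlock, tag, token, spare_fob, mug from where it was at the start of the episode above 0.02 m).
It fails at once if the flap or shelf is gripped or forced: the fingers bear on it with more than 35 N (contact force between the fingers and shelf above 35 N).
It also fails if it takes over 38 s, if anything falls off the work surface, if the arm or the gripper's body presses on something with over 40 N, if the wrist force passes 120 N, or if a joint passes its speed limit or range.

## Working session

There is one attempt and no reset: what is moved stays moved. The work goes in short steps, each a Python script; the robot and the scene stay as the last script left them, time stands still between calls to the robot, and variables do not carry over. Pictures are saved under pics/ and viewed, at most 10 in all, crops included, and the job is handed in when it is done.

```bash
ls; mkdir -p pics; cat > h.py <<'E'
from bench import r
import numpy as np, cv2
from scipy.spatial.transform import Rotation as R
def att(c):
    a=np.array(c["attitude"],float)
    return a if a.shape==(3,3) else (R.from_rotvec(a).as_matrix() if a.size==3 else None)
def ray(c,uv):
    f=192/np.tan(np.radians(c["vfov"])/2)
    return np.array([(uv[0]-c["cx"])/f,-(uv[1]-c["cy"])/f,-1.0])
def px2w(c,uv,depth=None,n=2):
    u,v=int(round(uv[0])),int(round(uv[1]))
    if depth is None:
        p=c["z_map"][max(v-n,0):v+n+1,max(u-n,0):u+n+1]; p=p[p>0]
        if not len(p): return None
        depth=np.median(p)
    return np.array(c["origin"])+att(c)@(ray(c,uv)*depth)
def atz(c,uv,z):
    d=att(c)@ray(c,uv); o=np.array(c["origin"]); return o+d*(z-o[2])/d[2]
E
python3 - <<'E'
from h import *
np.set_printoptions(precision=4,suppress=True)
ims=[]
for n in("side","top"):
    c=r.camera(n); print(n,{k:v for k,v in c.items() if k not in("frame","z_map")})
    ims.append(c["frame"]); cv2.imwrite(f"pics/{n}0.png",c["frame"])
    for t in("shelf","hinge_mid","thumb_foot","free_edge","lip_edge","padlock","token","tag","fob"):
        for d in r.spot_point(c,t)[:1]:
            print(t,np.array(d["uv"]),round(d["confidence"],2),px2w(c,d["uv"]), {"hinge_mid":lambda:atz(c,d["uv"],.085),"lip_edge":lambda:atz(c,d["uv"],.093),"shelf":lambda:atz(c,d["uv"],0)}.get(t,lambda:"")())
print(r.current_time(),r.current_orientation())
E
```

```text
pics
side {'vfov': 51.534474384883424, 'cx': 256.94504735257226, 'cy': 189.69600573966997, 'origin': array([0.3631, 0.7581, 0.6797]), 'attitude': array([ 0.1331, -1.3124, -2.6251]), 'shot': 1}
shelf [258.5 240.3] 0.78 [0.4928 0.1413 0.067 ] [0.507  0.0738 0.    ]
hinge_mid [285.7 220.4] 0.86 [0.4426 0.0872 0.089 ] [0.4432 0.0827 0.085 ]
thumb_foot [280.8 192.9] 0.96 [0.4589 0.076  0.1553] 
lip_edge [233.5 203.7] 0.64 [0.5689 0.0684 0.0985] [0.5709 0.0619 0.093 ]
padlock [210.7 267.1] 0.73 [0.5797 0.2163 0.0398] 
tag [295.1 198.9] 0.57 [0.4333 0.0073 0.0908] 
fob [258.4 277.7] 0.67 [0.4751 0.22   0.0381] 
top {'vfov': 44.352663620651555, 'cx': 256.66724880746347, 'cy': 196.2344105011121, 'origin': array([ 0.3836, -0.0197,  1.2338]), 'attitude': array([ 0.1234, -0.1089, -1.5599]), 'shot': 2}
shelf [227.1 220. ] 0.58 [0.5008 0.0674 0.0313] [0.5038 0.0697 0.    ]
hinge_mid [220.4 241.2] 0.67 [0.4428 0.0775 0.1015] [0.4437 0.0789 0.085 ]
thumb_foot [218.8 228.7] 0.78 [0.4675 0.0759 0.1691] 
free_edge [219.4 218.1] 0.93 [0.5056 0.0873 0.0306] 
padlock [170.4 186.2] 0.48 [0.5813 0.2087 0.0688] 
token [287.1 216.8] 0.46 [ 0.5083 -0.0853  0.0491] 
tag [282.2 247.5] 0.48 [ 0.4316 -0.0736  0.0364] 
fob [166.1 232.8] 0.65 [0.4662 0.2213 0.039 ] 
1.0 [-0.4225 -3.113   0.    ]
```

```bash
python3 - <<'E'
import cv2,numpy as np
a=cv2.imread("pics/side0.png")[110:330,130:400];b=cv2.imread("pics/top0.png")[140:300,110:350]
f=lambda i,w:cv2.resize(i,(w,int(i.shape[0]*w/i.shape[1])),interpolation=cv2.INTER_CUBIC)
a=f(a,400);b=f(b,400);h=max(a.shape[0],b.shape[0])
p=lambda i:cv2.copyMakeBorder(i,0,h-i.shape[0],0,0,cv2.BORDER_CONSTANT)
cv2.imwrite("pics/both0.png",np.hstack([p(a),p(b)]))
E
```

```text
(no output)
```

View pics/both0.png

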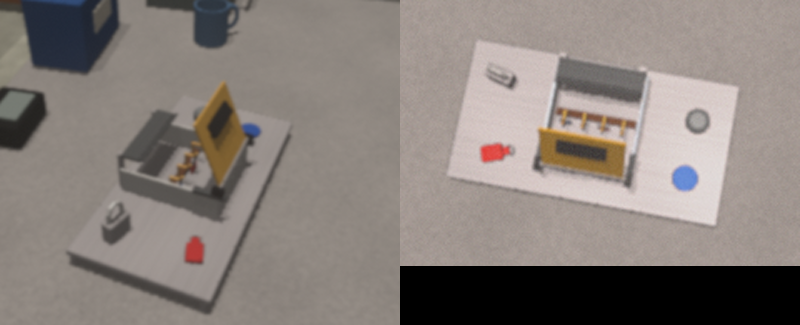

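```bash
cat >> h.py <<'E'
def frame(yaw):
    """tool down, tool y along shelf y"""
    sx=np.array([np.cos(yaw),np.sin(yaw),0]); sy=np.array([-sx[1],sx[0],0])
    return sx,sy,R.from_matrix(np.column_stack([-sx,sy,[0,0,-1]])).as_rotvec()
def tcp(H,yaw,x,z,half=.011):
    """TCP for the tip's front-bottom corner at shelf x,z relative to the hinge"""
    return np.r_[H[:2]+frame(yaw)[0][:2]*(x-half), .085+z+.019]
def corner(deg,clear=.006):
    t=np.radians(deg); rr=.070-clear-.010*np.tan(t)
    return rr*np.cos(t)-.002*np.sin(t), rr*np.sin(t)+.002*np.cos(t)
E
python3 - <<'E'
from h import *
np.set_printoptions(precision=4,suppress=True)
c=r.camera("top"); Z=c["z_map"]; v,u=np.nonzero(Z>0)
f=192/np.tan(np.radians(c["vfov"])/2); d=Z[v,u]
P=np.array(c["origin"])+(np.stack([(u-c["cx"])/f,-(v-c["cy"])/f,-np.ones(len(u))],1)*d[:,None])@att(c).T
m=(abs(P[:,2]-.03)<.008)&(abs(P[:,0]-.5)<.2)&(abs(P[:,1]-.07)<.3)
M=np.zeros(Z.shape,np.uint8);M[v[m],u[m]]=255
M=cv2.morphologyEx(M,cv2.MORPH_OPEN,np.ones((3,3)))
q=M[v,u]>0
print(cv2.minAreaRect(P[q][:,:2].astype(np.float32)),cv2.boxPoints(cv2.minAreaRect(P[q][:,:2].astype(np.float32))),np.median(P[q][:,2]))
hs=(abs(c["frame"].astype(int)-0).sum(2)>=0)
# yellow flap points
hsv=cv2.cvtColor(c["frame"],cv2.COLOR_BGR2HSV)
y=cv2.inRange(hsv,(15,140,80),(32,255,255))[v,u]>0
y&=(abs(P[:,0]-.47)<.1)&(abs(P[:,1]-.08)<.12)&(P[:,2]>.09)
F=P[y]; print(len(F),F.min(0),F.max(0),F.mean(0))
yaw=np.radians(-8.3)
H=np.array([.4435,.081])
o=frame(yaw)[2]
for x,z in [(-.03,.15),(-.03,.066),(.0036,.066),corner(50),corner(0),(.104,0)]:
    print(tcp(H,yaw,x,z),r.solve_ik(tcp(H,yaw,x,z),o))
E
```

```text
((0.504671037197113, 0.07130596041679382), (0.4208656847476959, 0.22016789019107819), 80.03504180908203) [[ 0.3598 -0.1169]
 [ 0.5767 -0.155 ]
 [ 0.6495  0.2595]
 [ 0.4327  0.2976]] 0.031085614491996094
623 [0.4363 0.0182 0.0972] [0.4899 0.1384 0.1921] [0.463  0.0778 0.1465]
[0.4029 0.0869 0.254 ] [-0.3037  0.1715  0.0379  2.0108 -0.0079  0.9593  1.1642]
[0.4029 0.0869 0.17  ] [-0.2349  0.2828 -0.0473  2.1442  0.0201  0.715   1.1304]
[0.4362 0.0821 0.17  ] [-0.2038  0.3253 -0.0493  2.0728  0.0233  0.744   1.1583]
[0.4642 0.078  0.1452] [-0.1647  0.3967 -0.0741  2.0418  0.0442  0.7045  1.1592]
[0.4959 0.0733 0.106 ] [-0.1236  0.493  -0.1043  2.0103  0.0823  0.6422  1.1444]
[0.5355 0.0676 0.104 ] [-0.1005  0.5404 -0.1053  1.9141  0.085   0.6913  1.1695]
```

```bash
cat >> h.py <<'E'
yaw=-.174; sx,sy,o=frame(yaw); H=np.array([.5047,.0713])+sx[:2]*-.0619
E
python3 - <<'E'
from h import *
np.set_printoptions(precision=3,suppress=True)
r.close_gripper()
r.move_ptp(tcp(H,yaw,-.04,.15),o)
r.move_l(tcp(H,yaw,-.03,.066))
print(r.current_time(),r.current_force(),r.current_tool_pos(), r.current_width())
for p in [(.0036,.066),(.021,.053)]+[corner(d) for d in(50,38,26,14,4)]:
    g=r.move_l(tcp(H,yaw,*p),speed=.08,guard=15)
    print(np.array(p),g,r.current_force())
    if g: break
else:
    g=r.move_l(tcp(H,yaw,.064,0.0),speed=.05,guard=15)
    print(g,r.current_force(),r.current_tool_pos())
c=r.camera("side");cv2.imwrite("pics/s1.png",cv2.resize(c["frame"][110:270,170:370],(800,640))[:600])
for t in("hinge_mid","thumb_foot","free_edge","lip_edge"):
    for d in r.spot_point(c,t)[:1]: print(t,d,px2w(c,d["uv"]))
print(r.current_time())
E
```

```text
4.55 [0.136 0.192 0.155] [0.404 0.089 0.17 ] 2.0312374110868726e-05
[0.004 0.066] False [-0.271  0.216 -0.113]
[0.021 0.053] False [0.059 0.431 0.364]
[0.032 0.041] False [-0.224 -0.132 -0.371]
[0.043 0.036] False [-0.728 -0.589  1.501]
[0.052 0.028] False [-0.265  0.062  0.717]
[0.059 0.017] False [-1.425 -0.747  0.392]
[0.063 0.006] False [-0.302  0.479  1.987]
False [-1.582  1.038  2.26 ] [0.496 0.073 0.104]
hinge_mid {'uv': [288.6, 221.5], 'confidence': 0.8} [0.439 0.061 0.064]
thumb_foot {'uv': [258.0, 213.0], 'confidence': 0.56} [0.509 0.077 0.089]
free_edge {'uv': [241.8, 209.8], 'confidence': 0.66} [0.55  0.066 0.082]
lip_edge {'uv': [234.0, 204.8], 'confidence': 0.87} [0.567 0.071 0.098]
7.6333
```

View pics/s1.png

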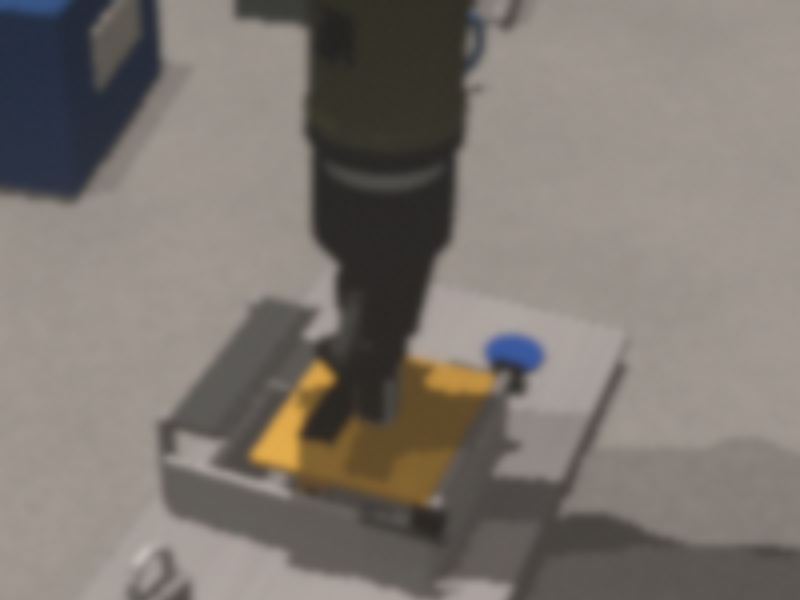

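The flap lies level with its free edge (crop about (285,420)) short of the lip. The fingertip, at about (378,410), stands just behind the black step at (325,420). Now I'll slide it.

```bash
python3 - <<'E'
from h import *
np.set_printoptions(precision=3,suppress=True)
for x,gd in[(.072,12),(.085,12),(.098,12),(.109,9)]:
    g=r.move_l(tcp(H,yaw,x,0.),speed=.03,guard=gd)
    p=r.current_tool_pos(); print(x,g,r.current_force(),(np.array(p)[:2]-H)@sx[:2]+.011)
    if g: break
r.pause(.2)
c=r.camera("side");cv2.imwrite("pics/s2.png",cv2.resize(c["frame"][110:270,170:370],(750,600)))
for t in("thumb_foot","free_edge","lip_edge"):
    for d in r.spot_point(c,t)[:1]: print(t,d,px2w(c,d["uv"]))
print(r.current_time(),r.current_force())
E
```

```text
0.072 False [-1.014 -0.066  3.217] 0.07229051527707074
0.085 False [-1.679  0.292  2.552] 0.08562218989044808
0.098 False [-1.213 -0.739  1.696] 0.0986641014471955
0.109 True [-0.826  0.123  3.222] 0.10405458113267774
thumb_foot {'uv': [244.1, 207.1], 'confidence': 0.9} [0.542 0.076 0.1  ]
free_edge {'uv': [227.9, 204.7], 'confidence': 0.72} [0.581 0.074 0.098]
lip_edge {'uv': [233.1, 203.7], 'confidence': 0.56} [0.57  0.067 0.097]
9.95 [2.772 0.712 3.071]
```

View pics/s2.png

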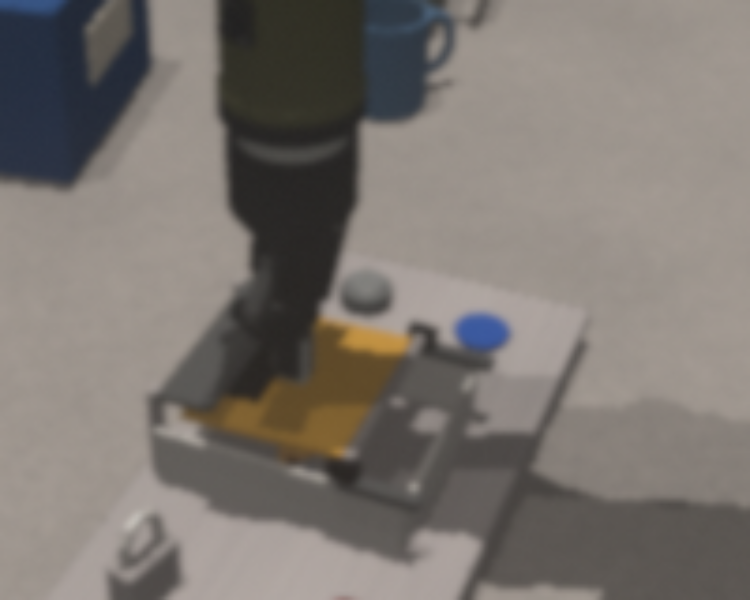

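The flap's edge is under the lip (lip at crop about (205,365)), and the measured slide is about 33–34 mm. Now I'll let go.

```bash
python3 - <<'E'
from h import *
np.set_printoptions(precision=3,suppress=True)
r.move_l(tcp(H,yaw,.100,.004),speed=.03)
r.move_l(tcp(H,yaw,.090,.05),speed=.08)
r.move_l(tcp(H,yaw,.0,.2)); r.pause(.3)
c=r.camera("side");cv2.imwrite("pics/s3.png",cv2.resize(c["frame"][110:270,170:370],(750,600)))
for t in("hinge_mid","thumb_foot","free_edge","lip_edge"):
    for d in r.spot_point(c,t)[:1]: print(t,d,px2w(c,d["uv"]))
print(r.current_time(),r.current_force())
E
```

```text
hinge_mid {'uv': [269.2, 215.6], 'confidence': 0.85} [0.482 0.079 0.088]
thumb_foot {'uv': [244.0, 206.1], 'confidence': 0.86} [0.545 0.064 0.092]
12.9 [ 0.257 -0.412  0.589]
```

View pics/s3.png

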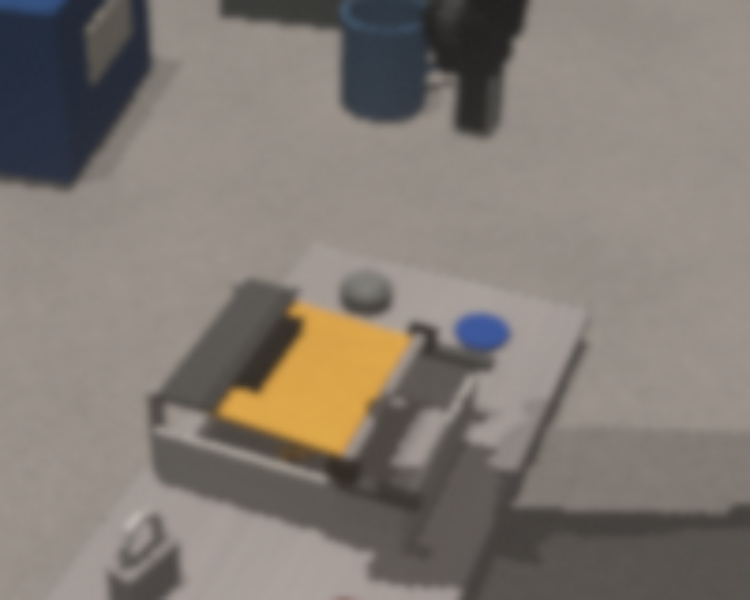

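The flap (crop about (320,370)) stays level by itself with its edge under the lip. The hinge has moved the full slide, the padlock, tag, token and mug are undisturbed, and the arm is clear.

```bash
python3 -c "
from bench import r
print(r.hand_in())"
```

```text
the job is handed in; nothing more can be done
None
```

The key well is closed and the job is handed in, though no verdict came back: in the last picture the flap stays level with its edge tucked about 34 mm along its slide under the lip, the padlock, tag, token and mug in view look undisturbed (the two fobs were not in that crop), and it took about 13 s.

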